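Load a rock core into the loop sensor and start the reading

ROBOT

A 7-joint arm with a two-finger parallel gripper is mounted at the origin on the work surface. World frame = base frame: x ahead of the robot, y to its left, z up, the work surface at z = 0. Lengths are in m, angles in rad, forces in N, time in s.
With the tool pointing down it reaches from about 0.425 to 0.925 m from the base axis. Payload 6.8 kg.
Tool frame: the origin (TCP) lies at the very end of the fingers, on their centre line; the grasp point (between the pads) lies 19 mm behind it; z points along the fingers, x is the direction in which the jaws open and shut, and the axes are right-handed (so a half turn about z gives the same grasp; the last joint's range is limited). The gripper opens to 85 mm and grips with 20 to 120 N. Pads are 22 mm wide; open, the fingers measure 114 mm over their backs; the gripper's body (76 mm by 85 mm) begins 54 mm behind the grasp point. The pads swing forward as they close: fully open they stand 13 mm farther back than shut.
Start: joints at [1.142, 0.477, 0.022, 1.555, -0.011, 1.109, -0.083], TCP at [0.213, -0.641, 0.231] pointing down, gripper open.
Joint ranges: [-2.96, 2.96], [-0.34, 2.1], [-1.41, 1.46], [0.24, 2.44], [-1.37, 4.51], [0.17, 1.92], [-2.96, 2.96]. Speed limits (rad/s): [2.39, 2.39, 3.14, 3.14, 3.14, 3.14, 3.14].

INTERFACE

Orientations are given as a rotation vector (axis times angle).
In Python, from bench import get_obs, imaging, hand_in gives the robot as it stands.
- The arm moves only by the tool send_rows, never from a script. Its argument "motion" is a list of rows, each an object with "dp": the shift along the world's x, y, z in m, a list of three; "rot": the turn, a rotation vector about the world's x, y, z in rad, a list of three; "grip": the finger opening in m, from 0 to 0.0854. In form: [{"dp": [dx, dy, dz], "rot": [ax, ay, az], "grip": grip}, ...]. A call has 1 to 20 rows; each row shifts and turns the pose as measured when the row begins; what a row does not reach is not made up. A row lasts 1/8 s, in which the tool goes at most 62.5 mm and 10.7 degrees, less where a joint would pass 70% of its speed; a pose out of reach is approached as far as the arm can. A call is refused whole if a number of a shift passes 0.0625 or a number of a turn 0.188, either way. A call with a gripper value outside its range is refused whole. The fingers move at their own pace and stop on an object; "grip_force" is the grip in N (left out, the last holds). Time passes only in rows, so rows that do not move let the fingers close. It gives the time, the measured TCP pose, the force and the opening at its end, in the units of the state.
- get_obs(): the state, without advancing time (a new reading comes with each control period).
- imaging.grab_frame(name): name is "side" or "top"; returns a dict with "img" (480x640x3 uint8, red, green, blue), "fx", "fy", "cx", "cy" (pixels), "D" ([k1, k2, p1, p2, k3] as OpenCV has them; the pictures are not rectified), "R" (3x3) and "t" (3): a world point X has camera coordinates R X + t. Camera axes: x right, y down, z forward; pixel columns grow to the right and rows downward; lengths in m; the calibration is good to about 2 mm. A picture is of the moment at which its call begins. There is no depth.
- hand_in(): hands the job in, once; it reports no verdict.
The state is a dict: "clock": time; "joints": joint angles; "qvel": joint speeds; "tau": joint torques, N m; "tcp_pos": TCP position; "orientation": TCP orientation; "contact_force": force on the tool from outside, world axes, zero at the start; "moment": the same for the moment, N m; "grip_width": finger opening in m.
Only numpy, scipy, OpenCV 4.12 (cv2) and the standard library are available. Lean on these libraries where they do the work, as an engineer would, in place of code of your own. Each camera call takes 0.05 s, during which the arm holds its last target. There are 200 camera calls.

TASK

Take the long whole-round rock core from its grey foam rest and lay it in the V-groove of the loop sensor, on the open side of the loop; then push it gently along the groove, through the loop, until its end touches the end stop. With the core home, press the large round key on the sensor's console to start the reading, and leave the core lying there against the stop. The rock chips easily, so do not drop it or ram it into the sensor or the stop, and leave the other things on the bench where they are.

Things in the scene. Friction and masses are not known exactly. Their poses are not given: they have to be found in the camera images.
- core: the white rock core to load: a plain cylinder, 40 mm diameter, 150 mm long, about 0.4 kg, flat ends, both ends alike. Origin at its centre, on its axis; its y axis runs along its length. It starts lying in the foam rest with its axis 38 mm above the bench
- rest: grey foam block with a V on top, fixed to the bench, 38 mm wide (x), 100 mm long (y), 25 mm high, so the core overhangs it by 17 to 33 mm at its ends and 1 mm at each side: fingers can pass down both sides of the core. Origin at the centre of its underside; the V runs along its y
- logger: the loop sensor, fixed to the bench. Origin on the bench under the groove; x across the groove (console on the -x side), y along it towards the end stop, z up. Base plate x -50 to 50, y -160 to 165, top 12 mm above the bench. Pale console beside the loop: x -160 to -70, y 15 to 135, top 50 mm above the bench
- groove_mid (a point): where the middle of the core's axis comes when it lies in the groove on the open side, its leading end 20 mm short of the loop and 90 mm short of the stop; axes as the sensor's. The grey V-groove has two 45 degree walls, is level, 37 mm wide over all (narrower than the core), from the sensor's y -140 to 140, rims 61 mm above the bench; a core in it has its axis 73 mm above the bench
- loop_center (a point): centre of the pale upright loop through which the groove passes, on the core's axis 73 mm above the bench; loop 30 mm thick along the groove (sensor's y 70 to 100), hole 70 mm, outside 104 mm, top 125 mm above the bench. The open loading side of the groove is y -140 to 70
- stop_face (a point): the centre of the end stop's face, on the core's axis 73 mm above the bench; y points along the groove into the stop. The stop is a rigid upright grey plate 56 mm wide, 12 mm thick, top 98 mm above the bench. A core touching it has its centre 75 mm before it. Sliding the core along the groove takes about 2 to 6 N
- measure_key (a joint): travel of the large round key (28 mm diameter, in a round black bezel, on the console's top): 0 up, 0.006 m fully down; sprung, fully down takes 5 N, and it comes back up by itself
- measure_key_top (a point): the centre of the key's upper face, 22 mm above the console's top and 72 mm above the bench when up; the bezel is 44 mm wide and 12 mm high
- plug_a: bystander: short upright core plug of the same white rock, 40 mm diameter, 60 mm tall; origin at the centre of its underside
- plug_b: bystander: short upright core plug, 40 mm diameter, 70 mm tall; origin at the centre of its underside
- slab: bystander: flat rectangular slab of the same white rock, 150 x 38 x 14 mm, lying flat, long along its x; origin at the centre of its underside
- caliper: bystander: digital caliper lying flat, 230 mm long along its x; origin under the middle of its beam
- brush: bystander: wooden-handled brush lying on the bench along its x; origin under it
- jar: bystander: clear sample jar, 60 mm diameter, 75 mm tall; origin at the centre of its underside
- loupe: bystander: metal hand lens lying flat, 60 mm disc 16 mm thick with a handle reaching 112 mm from the disc's centre along its x; origin under the disc's centre
Mind the look-alikes: they are no part of the job. Leave any black look-alike of the core alone.

How it is judged:
By the outcome, as a careful person would: the job done as asked, in the order asked, and still so for the second after the job is handed in, with the robot touching nothing.
It also fails if it takes over 61 s, if anything falls off the work surface, if the arm or the gripper's body presses on something with over 40 N, if the wrist force passes 120 N, or if a joint passes its speed limit or range.

## Working session

There is one attempt and no reset: what is moved stays moved. The work goes in short steps, Python scripts to look and compute and a tool call to move; the robot and the scene stay as the last step left them, time stands still between calls to the robot, and variables do not carry over. Pictures are saved under pics/ and viewed, about 8 in all and at most 12, crops included, and the job is handed in when it is done.

Besides the shell and the picture viewer there is one more tool, called after "Call:" in YAML: its name, and indented under it one key for each argument. send_rows: Moves the arm, as the interface text tells. Its arguments: {"type":"object","properties":{"motion":{"type":"array","items":{"type":"object","properties":{"dp":{"type":"array","items":{"type":"number"}},"rot":{"type":"array","items":{"type":"number"}},"grip":{"type":"number"}}}},"grip_force":{"type":"number"}},"required":["motion"]}

```bash
mkdir -p pics
cat > h.py <<'E'
import numpy as np, cv2
from bench import get_obs, imaging, hand_in
def grab(n,save=None):
    f=imaging.grab_frame(n); f['K']=np.array([[f['fx'],0,f['cx']],[0,f['fy'],f['cy']],[0,0,1]]); f['R']=np.array(f['R']);f['t']=np.array(f['t']);f['D']=np.array(f['D'])
    if save: cv2.imwrite(f'pics/{save}.png',f['img'][...,::-1])
    return f
def ray(f,uv,z):
    p=cv2.undistortPoints(np.array(uv,float).reshape(-1,1,2),f['K'],f['D']).reshape(-1,2)
    d=np.c_[p,np.ones(len(p))]@f['R']; c=-f['R'].T@f['t']
    return c+d*((z-c[2])/d[:,2])[:,None]
def proj(f,X):
    return cv2.projectPoints(np.array(X,float).reshape(-1,3),cv2.Rodrigues(f['R'])[0],f['t'],f['K'],f['D'])[0].reshape(-1,2)
E
python3 - <<'E'
from h import *
np.set_printoptions(precision=3,suppress=True)
for n in('top','side'):
    f=grab(n,n+'0'); print(n,-f['R'].T@f['t'],f['R'][2],f['fx'])
print(get_obs())
E
```

```text
top [ 0.366 -0.033  1.156] [ 0.121 -0.008 -0.993] 443.84335689055456
side [ 0.189 -1.247  0.781] [ 0.2    0.843 -0.5  ] 579.5748428406208
{'clock': 0.1, 'joints': array([ 1.142,  0.478,  0.022,  1.556, -0.012,  1.109, -0.083]), 'qvel': array([-0.   , -0.   ,  0.001, -0.003,  0.001,  0.002, -0.   ]), 'tau': array([  0.005, -59.775,   1.614, -28.195,   0.013,   0.005,   0.   ]), 'tcp_pos': array([ 0.213, -0.64 ,  0.23 ]), 'orientation': array([-2.547,  1.838,  0.002]), 'contact_force': array([ 0.423, -0.543,  0.878]), 'moment': array([-0.069,  0.013, -0.009]), 'grip_width': 0.08581243009249034}
```

View pics/top0.png

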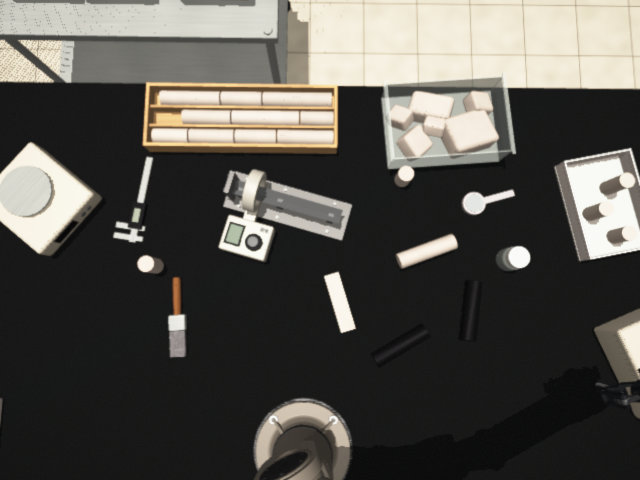

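View pics/side0.png

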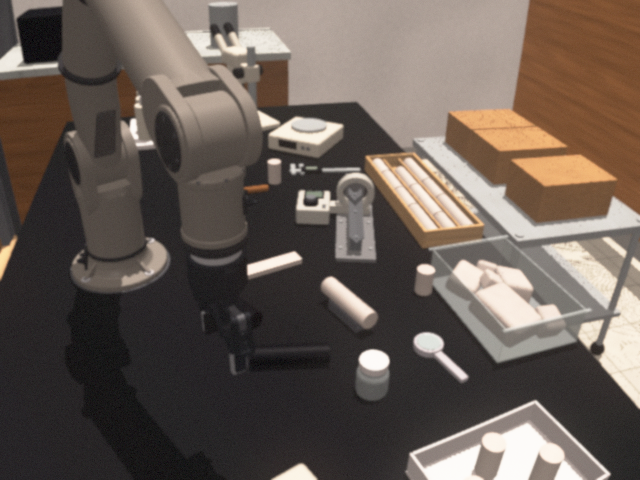

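Run:
```python
import cv2,numpy as np
a=cv2.imread('pics/top0.png')
c1=cv2.resize(a[160:272,205:365],(800,560),interpolation=cv2.INTER_CUBIC)
cv2.imwrite('pics/c1.png',c1)
b=cv2.imread('pics/side0.png')
c2=cv2.resize(a[215:365,370:490],(480,600),interpolation=cv2.INTER_CUBIC)
c3=cv2.resize(b[260:340,310:390],(320,320),interpolation=cv2.INTER_CUBIC)
o=np.zeros((600,800,3),np.uint8);o[:,:480]=c2;o[:320,480:]=c3
o=cv2.convertScaleAbs(o,alpha=1.0);o=(255*(o/255.)**0.5).astype(np.uint8)
cv2.imwrite('pics/c2.png',o)
```

```text
(no output)
```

View pics/c1.png

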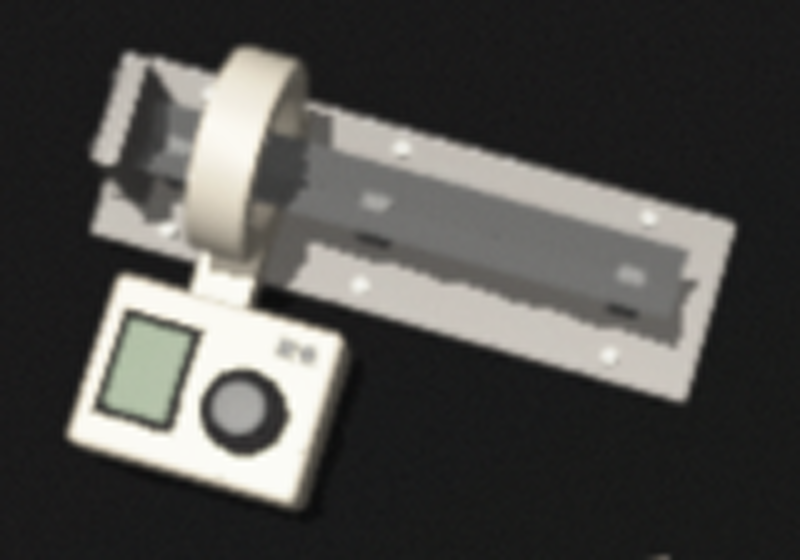

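View pics/c2.png

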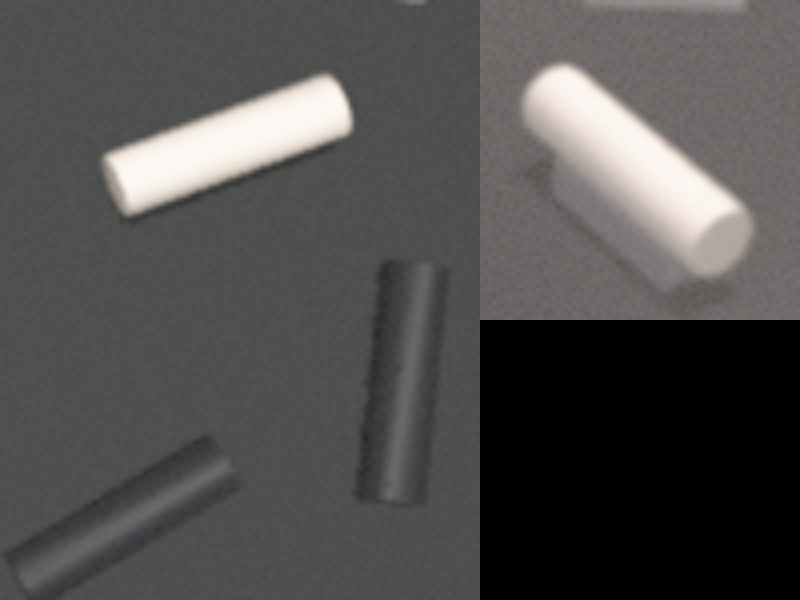

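Run:
```python
from h import *
np.set_printoptions(precision=4,suppress=True)
f=grab('top');s=grab('side')
def cr(p): return (np.array(p,float)+.5)/5-.5+[205,160]
P=ray(f,cr([(735,222),(685,402),(92,235),(128,52)]),.012)
print('plate',P, [np.linalg.norm(P[i]-P[(i+1)%4]) for i in range(4)])
# model: corners sensor frame (x right? ) x,y
M=np.array([[50,-160],[-50,-160],[-50,165],[50,165]])/1000.
A=P[:,:2]; a=A-A.mean(0); m=M-M.mean(0)
th=np.arctan2((m[:,0]*a[:,1]-m[:,1]*a[:,0]).sum(),(m*a).sum()); R=np.array([[np.cos(th),-np.sin(th)],[np.sin(th),np.cos(th)]])
o=A.mean(0)-R@M.mean(0); print('th',th,'o',o,'res',A-(M@R.T+o))
k=ray(f,cr([(240,407)]),.072)[0]; print('key',k,'sensor',R.T@(k[:2]-o))
# console top white mask
g=cv2.cvtColor(f['img'],cv2.COLOR_RGB2GRAY)
g2=cv2.cvtColor(s['img'],cv2.COLOR_RGB2GRAY)
for nm,ff,gg,seed in(('top',f,g,(427,251)),('side',s,g2,(348,302))):
    _,l,st,c=cv2.connectedComponentsWithStats((gg>(130 if nm=='top' else 120)).astype(np.uint8)); i=l[seed[1],seed[0]]
    q=np.argwhere(l==i)[:,::-1].astype(np.float32); r=cv2.minAreaRect(q); b=cv2.boxPoints(r); b=b[np.argsort(b[:,0])]
    e=np.array([b[:2].mean(0),b[2:].mean(0)]); print(nm,st[i],e)
    w=ray(ff,np.r_[e,[np.array(r[0])]],.038); d=w[1]-w[0]; print(w,np.linalg.norm(d),np.degrees(np.arctan2(d[1],d[0])))
np.savez('log.npz',th=th,o=o)
# predicted points
for n,p in(('loop top',(0,.085,.125)),('key',(-.115,.05,.072)),('gm',(0,-.025,.073)),('stop',(0,.14,.073))):
    X=np.r_[R@np.array(p[:2])+o,p[2]]; print(n,X,proj(f,X),proj(s,X))
```

```text
plate [[ 0.618  -0.1216  0.012 ]
 [ 0.5223 -0.0954  0.012 ]
 [ 0.608   0.2154  0.012 ]
 [ 0.7068  0.1997  0.012 ]] [np.float64(0.09919572518175504), np.float64(0.3224284814504568), np.float64(0.09998933667746876), np.float64(0.33331013738932064)]
th -0.2645396312722793 o [0.6131 0.0471] res [[-0.0016 -0.0012]
 [-0.0007 -0.0012]
 [ 0.     -0.004 ]
 [ 0.0023  0.0064]]
key [0.5099 0.1269 0.072 ] sensor [-0.1205  0.05  ]
top [397 234  61  33 897] [[399.047  260.5828]
 [455.903  239.7356]]
[[ 0.4674 -0.2395  0.038 ]
 [ 0.5218 -0.3854  0.038 ]
 [ 0.4945 -0.3122  0.038 ]] 0.15565136223158021 -69.53332581308915
side [322 276  53  47 981] [[324.594  278.2222]
 [369.2697 318.2762]]
[[ 0.465  -0.2097  0.038 ]
 [ 0.5201 -0.368   0.038 ]
 [ 0.4938 -0.2925  0.038 ]] 0.16754029889806293 -70.8129522902806
loop top [0.6354 0.1291 0.125 ] [[249.7714 185.67  ]] [[356.1892 175.1082]]
key [0.5152 0.1254 0.072 ] [[253.2444 238.8597]] [[313.2632 196.8735]]
gm [0.6066 0.023  0.073 ] [[295.3877 202.7147]] [[356.256  210.8638]]
stop [0.6497 0.1822 0.073 ] [[231.7405 185.1842]] [[354.7623 183.7086]]
```

The white cylinder at top-view (427,251) lies on the grey foam, so it is the core. The black cylinders at (401,345) and (471,310), the flat slab at (340,302) and the cores in the wooden box don't fit. In crop c1 the strip at the far left is the stop's top, not a plate corner, so I'll redo the fit without that point.

Run:
```python
from h import *
np.set_printoptions(precision=4,suppress=True)
f=grab('top');s=grab('side')
def cr(p): return (np.array(p,float)+.5)/5-.5+[205,160]
P=np.r_[ray(f,cr([(735,222),(685,402),(92,235)]),.012),ray(f,cr([(128,52),(95,160)]),.098)]
M=np.array([[50,-160],[-50,-160],[-50,165],[28,152],[-28,152]])/1000.
A=P[:,:2]; a=A-A.mean(0); m=M-M.mean(0)
th=np.arctan2((m[:,0]*a[:,1]-m[:,1]*a[:,0]).sum(),(m*a).sum()); R=np.array([[np.cos(th),-np.sin(th)],[np.sin(th),np.cos(th)]])
o=A.mean(0)-R@M.mean(0); print('th',th,'o',o,'res mm',1e3*(A-(M@R.T+o))@R)
k=ray(f,cr([(240,407)]),.072)[0]; print('key',k,'sensor',R.T@(k[:2]-o))
np.savez('log.npz',th=th,o=o)
# key in side view: print console crop location; core with low thresholds
for nm,ff,seed,ts in(('top',f,(427,251),(60,90,120)),('side',s,(348,302),(90,110,130,150))):
  gg=cv2.cvtColor(ff['img'],cv2.COLOR_RGB2GRAY)
  for t in ts:
    _,l,st,c=cv2.connectedComponentsWithStats((gg>t).astype(np.uint8)); i=l[seed[1],seed[0]]
    q=np.argwhere(l==i)[:,::-1].astype(np.float32); r=cv2.minAreaRect(q); print(nm,t,r,ray(ff,[r[0]],.038)[0])
C=np.array([.4935,-.3095,.038]);d=np.array([-np.cos(np.radians(69.5)),np.sin(np.radians(69.5)),0])*.075
print('pred',proj(f,[C+d,C,C-d]),proj(s,[C+d,C,C-d]))
for n,p in(('gm',(0,-.025,.073)),('stop',(0,.14,.073)),('key',(R.T@(k[:2]-o)).tolist()+[.072])):
    X=np.r_[R@np.array(p[:2])+o,p[2]]; print(n,X,proj(s,X))
o=cv2.resize(s['img'][160:270,280:390],(600,600),interpolation=cv2.INTER_CUBIC)
cv2.imwrite('pics/c3.png',o[...,::-1])
```

```text
th -0.27223894611431 o [0.6129 0.044 ] res mm [[-0.5967  1.8365]
 [ 0.209   1.3132]
 [-0.7866 -1.2598]
 [ 0.6017 -0.5595]
 [ 0.5726 -1.3303]]
key [0.5099 0.1269 0.072 ] sensor [-0.1215  0.0521]
top 60 ((426.75225830078125, 250.3256378173828), (16.685333251953125, 63.216529846191406), 69.829345703125) [ 0.4941 -0.3104  0.038 ]
top 90 ((427.0924987792969, 250.25173950195312), (16.091480255126953, 62.02882385253906), 69.829345703125) [ 0.4943 -0.3112  0.038 ]
top 120 ((427.3223876953125, 250.24790954589844), (15.30083179473877, 60.90555191040039), 69.90476989746094) [ 0.4943 -0.3118  0.038 ]
side 90 ((348.5409851074219, 301.4508056640625), (66.96328735351562, 20.485902786254883), 39.80556869506836) [ 0.4941 -0.3041  0.038 ]
side 110 ((348.2294921875, 300.5245666503906), (65.04273986816406, 18.69338607788086), 39.80556869506836) [ 0.4943 -0.3009  0.038 ]
side 130 ((347.2376708984375, 298.0234069824219), (59.84798812866211, 17.02239990234375), 41.877872467041016) [ 0.4947 -0.2918  0.038 ]
side 150 ((347.4468994140625, 297.70355224609375), (58.7950553894043, 15.521894454956055), 41.18592834472656) [ 0.4954 -0.2908  0.038 ]
pred [[398.9364 260.6368]
 [426.4197 250.5404]
 [453.7297 240.5091]] [[328.7841 285.5794]
 [348.9594 302.9805]
 [370.8831 321.8588]]
gm [0.6062 0.0199 0.073 ] [[356.4474 211.4134]]
stop [0.6506 0.1789 0.073 ] [[355.3809 184.1818]]
key [0.5099 0.1269 0.072 ] [[311.2374 196.809 ]]
```

View pics/c3.png

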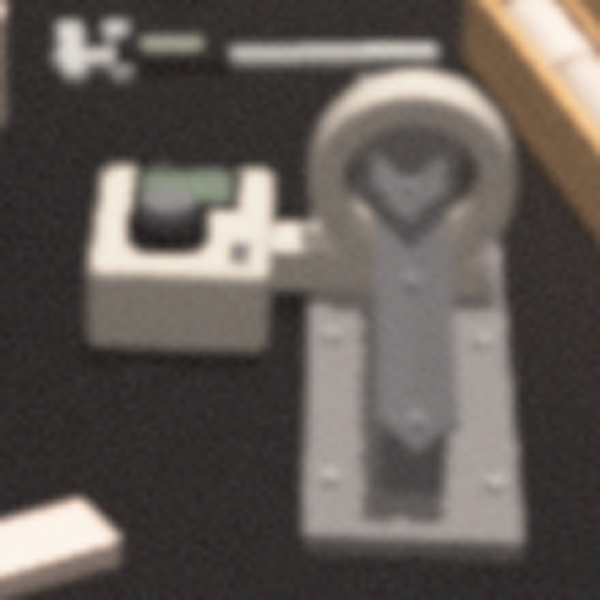

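In crop c3 the key is at side pixel (311.2,196.1). The point measured from the top view projects to (311.2,196.8), so the two views agree. The core is near (0.494,-0.310) with its axis at -69.5°. I'll move above it now.

Call:
send_rows:
  motion:
    - {"dp": [0.028,0.033,-0.005],"rot": [0,0,0.16],"grip": 0.085}
    - {"dp": [0.028,0.033,-0.005],"rot": [0,0,0.16],"grip": 0.085}
    - {"dp": [0.028,0.033,-0.005],"rot": [0,0,0.16],"grip": 0.085}
    - {"dp": [0.028,0.033,-0.005],"rot": [0,0,0.16],"grip": 0.085}
    - {"dp": [0.028,0.033,-0.005],"rot": [0,0,0.16],"grip": 0.085}
    - {"dp": [0.028,0.033,-0.005],"rot": [0,0,0.16],"grip": 0.085}
    - {"dp": [0.028,0.033,-0.005],"rot": [0,0,0.16],"grip": 0.085}
    - {"dp": [0.028,0.033,-0.005],"rot": [0,0,0.16],"grip": 0.085}
    - {"dp": [0.028,0.033,-0.005],"rot": [0,0,0.16],"grip": 0.085}
    - {"dp": [0.028,0.033,-0.005],"rot": [0,0,0.16],"grip": 0.085}
    - {"dp": [0,0,0],"rot": [0,0,0],"grip": 0.085}
  grip_force: 40

```text
clock: 1.68
tcp_pos: [0.4985, -0.2996, 0.1805]
orientation: [3.076, 0.625, 0.008]
contact_force: [-0.8, -0.5, -0.3]
grip_width: 0.0847
```

```bash
cat > st.py <<'E'
from h import *
from scipy.spatial.transform import Rotation as Ro
np.set_printoptions(precision=4,suppress=True)
def st():
    o=get_obs(); m=Ro.from_rotvec(o['orientation']).as_matrix()
    print('t',round(o['clock'],2),'p',np.array(o['tcp_pos']),'jaw deg',np.degrees(np.arctan2(m[1,0],m[0,0])),'z',m[:,2],'F',np.array(o['contact_force']),'M',np.array(o['moment']),'w',o['grip_width'])
    return o
if __name__=='__main__': print(st()['joints'])
E
python3 st.py
```

```text
t 1.68 p [ 0.4985 -0.2996  0.1805] jaw deg 22.955882841530737 z [ 0.0055 -0.0016 -1.    ] F [-0.7779 -0.539  -0.3253] M [-0.0205  0.0329  0.0021] w 0.08472428289061139
[ 0.7892  0.4138 -0.4536  1.8146  0.2167  0.9564  0.6448]
```

Call:
send_rows:
  motion:
    - {"dp": [-0.0045,-0.0104,-0.03],"rot": [0,0,-0.043],"grip": 0.085}
    - {"dp": [0,0,-0.02],"rot": [0,0,0],"grip": 0.085}
    - {"dp": [0,0,0],"rot": [0,0,0],"grip": 0.085}

```text
clock: 2.05
tcp_pos: [0.4931, -0.3124, 0.1299]
orientation: [3.088, 0.549, 0.007]
contact_force: [0.8, -0.5, -0.5]
grip_width: 0.0846
```

```bash
python3 st.py; python3 -c "
from h import *
f=grab('top');s=grab('side')
o=np.hstack([cv2.resize(f['img'][190:310,370:490],(400,400)),cv2.resize(s['img'][220:360,280:420],(400,400))])
cv2.imwrite('pics/c4.png',cv2.convertScaleAbs((255*(o/255.)**.6))[...,::-1])"
```

```text
t 2.05 p [ 0.4931 -0.3124  0.1299] jaw deg 20.17020175408978 z [ 0.0056 -0.004  -1.    ] F [ 0.7668 -0.4514 -0.4915] M [-0.0236  0.023   0.0598] w 0.08464643899457125
[ 0.7818  0.4745 -0.4195  1.8525  0.2502  0.8593  0.5921]
```

View pics/c4.png

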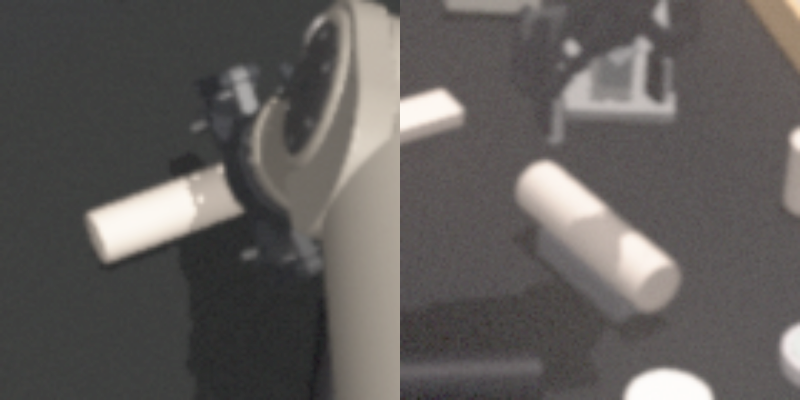

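The open jaws straddle the core in both views, so I'll go down.

Call:
send_rows:
  motion:
    - {"dp": [0.0005,0.001,-0.025],"rot": [0,0,0],"grip": 0.085}
    - {"dp": [0,0,-0.025],"rot": [0,0,0],"grip": 0.085}
    - {"dp": [0,0,-0.02],"rot": [0,0,0],"grip": 0.085}
    - {"dp": [0,0,-0.015],"rot": [0,0,0],"grip": 0.085}
    - {"dp": [0,0,-0.015],"rot": [0,0,0],"grip": 0.085}
    - {"dp": [0,0,-0.006],"rot": [0,0,0],"grip": 0.085}
    - {"dp": [0,0,0],"rot": [0,0,0],"grip": 0.085}

```text
clock: 3.02
tcp_pos: [0.4982, -0.3153, 0.0273]
orientation: [3.08, 0.543, 0.023]
contact_force: [-0.7, 0.7, -0.1]
grip_width: 0.0852
```

```bash
python3 st.py
```

```text
t 3.02 p [ 0.4982 -0.3153  0.0273] jaw deg 19.99572611416428 z [ 0.0167 -0.0115 -0.9998] F [-0.6627  0.6978 -0.1183] M [0.0273 0.0195 0.0196] w 0.08517986052435211
[ 0.73    0.6183 -0.3583  1.9026  0.3437  0.6599  0.5114]
```

Call:
send_rows:
  motion:
    - {"dp": [-0.004,0.005,-0.003],"rot": [0.0115,0.0167,0.008],"grip": 0.085}
    - {"dp": [0,0,-0.002],"rot": [0,0,0],"grip": 0.085}
    - {"dp": [0,0,0],"rot": [0,0,0],"grip": 0.055}
    - {"dp": [0,0,0],"rot": [0,0,0],"grip": 0.046}
    - {"dp": [0,0,0],"rot": [0,0,0],"grip": 0.046}

```text
clock: 3.65
tcp_pos: [0.4949, -0.3104, 0.0234]
orientation: [3.091, 0.558, 0.002]
contact_force: [-0.1, 0.2, -0.7]
grip_width: 0.0463
```

```bash
python3 st.py
```

```text
t 3.65 p [ 0.4949 -0.3104  0.0234] jaw deg 20.47690653516185 z [ 0.001  -0.0004 -1.    ] F [-0.1189  0.1744 -0.6807] M [-0.0432  0.0277 -0.012 ] w 0.04627729512989494
[ 0.73    0.6262 -0.3631  1.9012  0.3402  0.6733  0.519 ]
```

Call:
send_rows:
  motion:
    - {"dp": [0,0,-0.003],"rot": [0,0,0],"grip": 0.042}
    - {"dp": [0,0,0],"rot": [0,0,0],"grip": 0.036}
    - {"dp": [0,0,0],"rot": [0,0,0],"grip": 0.036}
    - {"dp": [0,0,0],"rot": [0,0,0],"grip": 0.036}
  grip_force: 50

```text
clock: 4.15
tcp_pos: [0.4945, -0.3107, 0.0205]
orientation: [3.091, 0.558, 0.0]
contact_force: [-1.0, -0.4, 2.2]
grip_width: 0.0387
```

```bash
python3 st.py
```

```text
t 4.15 p [ 0.4945 -0.3107  0.0205] jaw deg 20.47426096076785 z [ 0.0004 -0.0009 -1.    ] F [-0.9826 -0.4371  2.2445] M [-0.0277  0.2198  0.0081] w 0.038745219600966295
[ 0.7284  0.6304 -0.3605  1.9024  0.3432  0.6683  0.5169]
```

Call:
send_rows:
  motion:
    - {"dp": [0,0,0.01],"rot": [0,0,0],"grip": 0.036}
    - {"dp": [0,0,0.02],"rot": [0,0,0],"grip": 0.036}
    - {"dp": [0,0,0.03],"rot": [0,0,0],"grip": 0.036}
    - {"dp": [0,0,0.03],"rot": [0,0,0],"grip": 0.036}
    - {"dp": [0,0,0.03],"rot": [0,0,0],"grip": 0.036}
    - {"dp": [0,0,0.02],"rot": [0,0,0],"grip": 0.036}
    - {"dp": [0,0,0],"rot": [0,0,0],"grip": 0.036}

```text
clock: 5.03
tcp_pos: [0.4926, -0.3087, 0.169]
orientation: [-3.091, -0.56, 0.0]
contact_force: [0.7, -0.7, -6.1]
grip_width: 0.0386
```

```bash
python3 st.py
```

```text
t 5.03 p [ 0.4926 -0.3087  0.169 ] jaw deg 20.52911247643845 z [-0.0002  0.0006 -1.    ] F [ 0.6997 -0.7084 -6.0625] M [-0.015  -0.0094 -0.0128] w 0.03857455586154907
[ 0.7967  0.4282 -0.4413  1.8212  0.2207  0.9411  0.6178]
```

Call:
send_rows:
  motion:
    - {"dp": [0.005,0.015,0],"rot": [0,0,-0.02],"grip": 0.036}
    - {"dp": [0.0095,0.0275,0],"rot": [0,0,-0.055],"grip": 0.036}
    - {"dp": [0.0095,0.0275,0],"rot": [0,0,-0.055],"grip": 0.036}
    - {"dp": [0.0095,0.0275,0],"rot": [0,0,-0.055],"grip": 0.036}
    - {"dp": [0.0095,0.0275,0],"rot": [0,0,-0.055],"grip": 0.036}
    - {"dp": [0.0095,0.0275,0],"rot": [0,0,-0.055],"grip": 0.036}
    - {"dp": [0.0095,0.0275,0],"rot": [0,0,-0.055],"grip": 0.036}
    - {"dp": [0.0095,0.0275,0],"rot": [0,0,-0.055],"grip": 0.036}
    - {"dp": [0.0095,0.0275,0],"rot": [0,0,-0.055],"grip": 0.036}
    - {"dp": [0.0095,0.0275,0],"rot": [0,0,-0.055],"grip": 0.036}
    - {"dp": [0.0095,0.0275,0],"rot": [0,0,-0.055],"grip": 0.036}
    - {"dp": [0.007,0.02,0],"rot": [0,0,-0.04],"grip": 0.036}
    - {"dp": [0,0,0],"rot": [0,0,0],"grip": 0.036}

```text
clock: 6.65
tcp_pos: [0.5905, 0.013, 0.1586]
orientation: [-3.105, 0.424, 0.031]
contact_force: [-0.6, -0.2, -5.3]
grip_width: 0.0387
```

```bash
python3 st.py
```

```text
t 6.65 p [0.5905 0.013  0.1586] jaw deg -15.564842308130808 z [-0.0186  0.0097 -0.9998] F [-0.6379 -0.1903 -5.2765] M [-0.1266  0.026   0.0181] w 0.038748259771198425
[ 0.18    0.4568 -0.3928  1.7964  0.1939  0.9448 -0.5649]
```

Call:
send_rows:
  motion:
    - {"dp": [0.013,-0.003,-0.01],"rot": [-0.0097,-0.0186,0],"grip": 0.036}
    - {"dp": [0,0,-0.02],"rot": [0,0,0],"grip": 0.036}
    - {"dp": [0,0,-0.02],"rot": [0,0,0],"grip": 0.036}
    - {"dp": [0,0,-0.007],"rot": [0,0,0],"grip": 0.036}
    - {"dp": [0,0,0],"rot": [0,0,0],"grip": 0.036}

```text
clock: 7.28
tcp_pos: [0.6038, 0.0024, 0.0965]
orientation: [3.107, -0.431, 0.001]
contact_force: [-0.4, 0.7, -3.5]
grip_width: 0.0385
```

```bash
python3 st.py; python3 -c "
from h import *
f=grab('top');s=grab('side')
o=np.hstack([cv2.resize(f['img'][150:270,220:340],(400,400),interpolation=2),cv2.resize(s['img'][150:270,295:415],(400,400),interpolation=2)])
cv2.imwrite('pics/c5.png',cv2.convertScaleAbs((255*(o/255.)**.6))[...,::-1])"
```

```text
t 7.28 p [0.6038 0.0024 0.0965] jaw deg -15.811325263306326 z [-0.0001 -0.0053 -1.    ] F [-0.4246  0.6647 -3.5221] M [-0.0456 -0.0038  0.032 ] w 0.03845496675575442
[ 0.1596  0.5421 -0.3579  1.8227  0.2564  0.8227 -0.603 ]
```

View pics/c5.png

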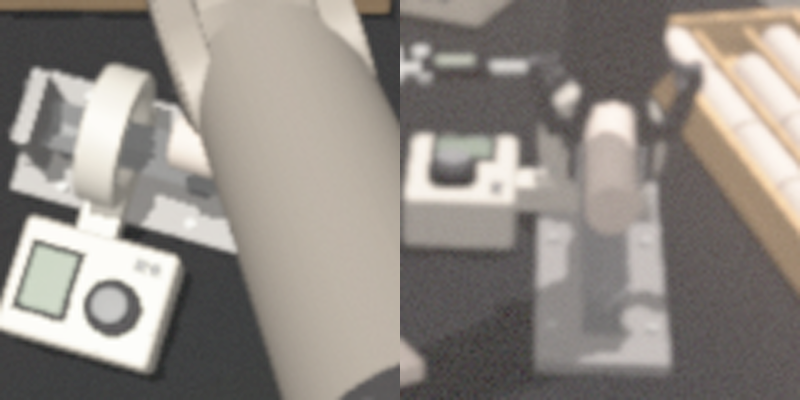

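Run:
```python
from st import *
f=grab('top');s=grab('side');L=np.load('log.npz');th=float(L['th']);o=L['o'];R=np.array([[np.cos(th),-np.sin(th)],[np.sin(th),np.cos(th)]])
p=np.array(get_obs()['tcp_pos']); a=R@[0,1]
for d in(-.075,.075):
    X=np.r_[p[:2]+a*d,p[2]+.0175]; print(d,'crop side',(proj(s,X)[0]-[295,150])/.3+[400,0],'crop top',(proj(f,X)[0]-[220,150])/.3, 'per 5mm lateral', (proj(s,X+np.r_[R@[.005,0],0])-proj(s,X))/.3)
# groove near-end apex and rims
for x,z in((0,.0425),(-.0185,.061),(.0185,.061)):
    print(x,(proj(s,np.r_[o+R@[x,-.14],z])[0]-[280,160])*600/110)
```

```text
-0.075 crop side [614.2393 212.4445] crop top [376.3135 194.154 ] per 5mm lateral [[6.8638 0.2513]]
0.075 crop side [609.9757 123.1647] crop top [175.4703 137.2602] per 5mm lateral [[6.2795 0.2267]]
0 [417.9723 460.4599]
-0.0185 [378.8163 423.5989]
0.0185 [461.5412 426.6612]
```

Call:
send_rows:
  motion:
    - {"dp": [-0.0014,0.009,-0.004],"rot": [0.0053,0,0.003],"grip": 0.036}
    - {"dp": [0,0.001,-0.012],"rot": [0,0,0],"grip": 0.036}
    - {"dp": [0,0.001,-0.008],"rot": [0,0,0],"grip": 0.036}
    - {"dp": [0,0,-0.003],"rot": [0,0,0],"grip": 0.036}
    - {"dp": [0,0,0],"rot": [0,0,0],"grip": 0.036}

```text
clock: 8.1
tcp_pos: [0.6035, 0.0158, 0.0698]
orientation: [-3.111, 0.424, -0.006]
contact_force: [-0.0, -0.2, -5.3]
grip_width: 0.0385
```

```bash
python3 st.py
```

```text
t 8.1 p [0.6035 0.0158 0.0698] jaw deg -15.52945294544283 z [ 0.0037  0.0012 -1.    ] F [-0.0485 -0.2295 -5.313 ] M [-0.0154 -0.0174  0.0005] w 0.038497923625056836
[ 0.1354  0.5769 -0.3516  1.8397  0.2729  0.7683 -0.6317]
```

Call:
send_rows:
  motion:
    - {"dp": [0,0,-0.005],"rot": [0,0.0037,0],"grip": 0.036}
    - {"dp": [0,0,-0.004],"rot": [0,0,0],"grip": 0.036}
    - {"dp": [0,0,-0.002],"rot": [0,0,0],"grip": 0.036}
    - {"dp": [0,0,0],"rot": [0,0,0],"grip": 0.036}

```text
clock: 8.6
tcp_pos: [0.604, 0.0156, 0.0584]
orientation: [-3.111, 0.425, -0.001]
contact_force: [-0.7, 0.4, -4.9]
grip_width: 0.0385
```

```bash
python3 st.py
```

```text
t 8.6 p [0.604  0.0156 0.0584] jaw deg -15.557619317780533 z [ 0.0007  0.0012 -1.    ] F [-0.7148  0.4189 -4.8896] M [-0.0057  0.0066  0.071 ] w 0.0384969811252266
[ 0.1313  0.5947 -0.346   1.8412  0.2801  0.7527 -0.6372]
```

Call:
send_rows:
  motion:
    - {"dp": [0,0,-0.0015],"rot": [0,0,0],"grip": 0.036}
    - {"dp": [0,0,-0.001],"rot": [0,0,0],"grip": 0.036}
    - {"dp": [0,0,0],"rot": [0,0,0],"grip": 0.036}

```text
clock: 8.98
tcp_pos: [0.6046, 0.0155, 0.0563]
orientation: [-3.111, 0.425, -0.003]
contact_force: [-0.1, -1.0, -4.2]
grip_width: 0.0385
```

```bash
python3 st.py
```

```text
t 8.97 p [0.6046 0.0155 0.0563] jaw deg -15.569947553918803 z [ 0.002   0.0012 -1.    ] F [-0.1409 -0.9639 -4.1951] M [ 0.0301 -0.0232  0.001 ] w 0.0384876576934224
[ 0.1303  0.5978 -0.3446  1.8417  0.2821  0.7479 -0.6388]
```

Call:
send_rows:
  motion:
    - {"dp": [0,0,-0.001],"rot": [0,0,0],"grip": 0.036}
    - {"dp": [0,0,-0.001],"rot": [0,0,0],"grip": 0.036}
    - {"dp": [0,0,0],"rot": [0,0,0],"grip": 0.036}

```text
clock: 9.35
tcp_pos: [0.6054, 0.0155, 0.0554]
orientation: [-3.111, 0.427, -0.005]
contact_force: [0.0, -0.5, -3.7]
grip_width: 0.0386
```

```bash
python3 st.py
```

```text
t 9.35 p [0.6054 0.0155 0.0554] jaw deg -15.637347526417905 z [ 0.0035  0.0012 -1.    ] F [ 0.0355 -0.5308 -3.6737] M [-0.0006  0.0212 -0.1962] w 0.03862978041136082
[ 0.1295  0.5992 -0.3435  1.8415  0.283   0.7451 -0.6405]
```

Call:
send_rows:
  motion:
    - {"dp": [0,0,-0.0015],"rot": [0,0,0],"grip": 0.036}
    - {"dp": [0,0,-0.001],"rot": [0,0,0],"grip": 0.036}
    - {"dp": [0,0,0],"rot": [0,0,0],"grip": 0.036}

```text
clock: 9.72
tcp_pos: [0.6055, 0.0155, 0.0553]
orientation: [-3.111, 0.429, -0.006]
contact_force: [0.4, -0.1, -4.3]
grip_width: 0.0386
```

```bash
python3 st.py
```

```text
t 9.72 p [0.6055 0.0155 0.0553] jaw deg -15.701371761480267 z [ 0.0039  0.0004 -1.    ] F [ 0.4022 -0.1005 -4.2843] M [-0.015  -0.0192 -0.2357] w 0.03864910027853183
[ 0.1284  0.5991 -0.3427  1.8416  0.2836  0.7447 -0.6424]
```

Call:
send_rows:
  motion:
    - {"dp": [0,0,-0.003],"rot": [0,0,0],"grip": 0.036}

```text
clock: 9.85
tcp_pos: [0.6056, 0.0155, 0.055]
orientation: [3.112, -0.43, 0.006]
contact_force: [-17.2, -2.9, 43.0]
grip_width: 0.0387
```

```bash
python3 st.py
```

```text
t 9.85 p [0.6056 0.0155 0.055 ] jaw deg -15.72204249800923 z [ 0.0037 -0.0007 -1.    ] F [-17.2116  -2.9405  42.9942] M [-0.4789  3.5044 -0.1683] w 0.038698676562181775
[ 0.1273  0.5998 -0.342   1.8413  0.2849  0.7448 -0.6443]
```

Call:
send_rows:
  motion:
    - {"dp": [-0.001,0,0.001],"rot": [0,0,0],"grip": 0.036}
    - {"dp": [0,0,0],"rot": [0,0,0],"grip": 0.036}

```text
clock: 10.1
tcp_pos: [0.6047, 0.0155, 0.056]
orientation: [3.112, -0.428, 0.007]
contact_force: [0.5, -0.1, -4.2]
grip_width: 0.0384
```

```bash
python3 st.py
```

```text
t 10.1 p [0.6047 0.0155 0.056 ] jaw deg -15.674744933989398 z [ 0.0046 -0.0007 -1.    ] F [ 0.4843 -0.0729 -4.1988] M [-0.026  -0.0836 -0.0136] w 0.03840539055671421
[ 0.1276  0.5968 -0.3424  1.8437  0.2844  0.7444 -0.6435]
```

Call:
send_rows:
  motion:
    - {"dp": [-0.0008,0,-0.001],"rot": [0,0.004,0],"grip": 0.036}
    - {"dp": [0,0,-0.0005],"rot": [0,0,0],"grip": 0.036}

```text
clock: 10.35
tcp_pos: [0.6054, 0.0155, 0.0553]
orientation: [3.112, -0.429, 0.005]
contact_force: [-2.7, -0.4, 7.0]
grip_width: 0.0389
```

```bash
python3 st.py
```

```text
t 10.35 p [0.6054 0.0155 0.0553] jaw deg -15.704486534632645 z [ 0.0029 -0.0005 -1.    ] F [-2.7489 -0.4384  7.0166] M [-0.0925  0.6855 -0.2355] w 0.038866482117571106
[ 0.1276  0.5995 -0.3422  1.8409  0.2841  0.7461 -0.6432]
```

The core comes to rest at the same point each time (z 0.0553, x 0.6055), so it is seated in the V. I'll release it slowly.

Call:
send_rows:
  motion:
    - {"dp": [0,0,0],"rot": [0,0,0],"grip": 0.039}
    - {"dp": [0,0,0],"rot": [0,0,0],"grip": 0.041}
    - {"dp": [0,0,0],"rot": [0,0,0],"grip": 0.046}
    - {"dp": [0,0,0],"rot": [0,0,0],"grip": 0.055}
    - {"dp": [0,0,0],"rot": [0,0,0],"grip": 0.06}
  grip_force: 20

```text
clock: 10.98
tcp_pos: [0.6049, 0.0159, 0.0544]
orientation: [-3.112, 0.428, -0.003]
contact_force: [0.3, -0.2, -0.3]
grip_width: 0.0601
```

```bash
python3 st.py
```

```text
t 10.97 p [0.6049 0.0159 0.0544] jaw deg -15.655813646983852 z [ 0.0016 -0.0001 -1.    ] F [ 0.3193 -0.1822 -0.2991] M [-0.0237  0.018   0.0129] w 0.06010773262448985
[ 0.1272  0.6008 -0.3425  1.8414  0.2841  0.7457 -0.643 ]
```

Call:
send_rows:
  motion:
    - {"dp": [0,0,0.015],"rot": [0,0,0],"grip": 0.065}
    - {"dp": [0,0,0.025],"rot": [0,0,0],"grip": 0.065}
    - {"dp": [0,0,0.025],"rot": [0,0,0],"grip": 0.065}
    - {"dp": [0,0,0.01],"rot": [0,0,0],"grip": 0.065}
    - {"dp": [-0.007,-0.025,0],"rot": [0,0,0],"grip": 0.0}
    - {"dp": [-0.007,-0.025,0],"rot": [0,0,0],"grip": 0.0}
    - {"dp": [-0.007,-0.025,0],"rot": [0,0,0],"grip": 0.0}
    - {"dp": [-0.007,-0.025,0],"rot": [0,0,0],"grip": 0.0}
    - {"dp": [0,0,0],"rot": [0,0,0],"grip": 0.0}

```text
clock: 12.1
tcp_pos: [0.5761, -0.0859, 0.136]
orientation: [-3.112, 0.425, -0.007]
contact_force: [0.5, 0.2, 0.2]
grip_width: -0.0002
```

```bash
cat >> st.py <<'E'
L=np.load('log.npz');th=float(L['th']);o=L['o'];R=np.array([[np.cos(th),-np.sin(th)],[np.sin(th),np.cos(th)]])
if __name__=='__main__':
    q=get_obs(); print('sensor xy',R.T@(np.array(q['tcp_pos'])[:2]-o),'F along',R.T@np.array(q['contact_force'])[:2])
E
python3 st.py; python3 -c "
from h import *
f=grab('top');s=grab('side')
o=np.hstack([cv2.resize(f['img'][150:270,220:340],(400,400),interpolation=2),cv2.resize(s['img'][150:270,295:415],(400,400),interpolation=2)])
cv2.imwrite('pics/c6.png',cv2.convertScaleAbs((255*(o/255.)**.6))[...,::-1])"
```

```text
t 12.1 p [ 0.5761 -0.0859  0.136 ] jaw deg -15.548816008144453 z [ 0.0044  0.0003 -1.    ] F [0.5141 0.2037 0.1597] M [-0.0184 -0.0008 -0.039 ] w -0.0002445342102390228
[ 0.3263  0.4582 -0.3671  1.8521  0.2098  0.8646 -0.4137]
sensor xy [-0.0005 -0.135 ] F along [0.4404 0.3345]
```

View pics/c6.png

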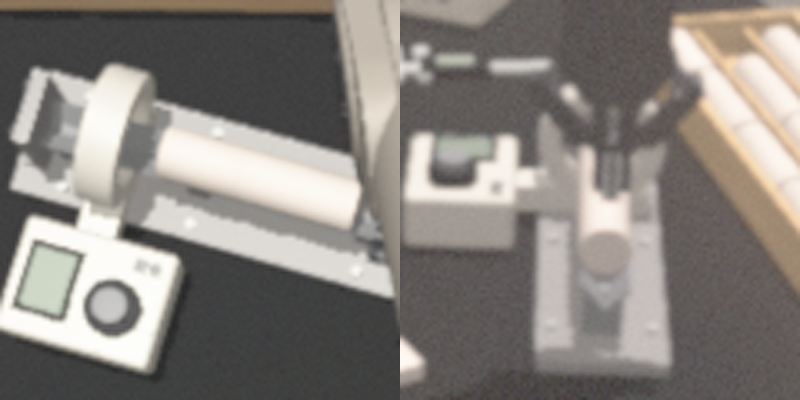

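The core lies in the groove, short of the loop, with its rear face centred at side pixel ~(356.8,225). I'll work out where its rear end is before lowering the fingers behind it.

Run:
```python
from st import *
f=grab('top');s=grab('side')
for nm,X in(('side rear',ray(s,[[295+206*.3,150+250*.3]],.073)[0]),('top rear',ray(f,[[220+356*.3,150+205*.3]],.080)[0]),('top front topedge',ray(f,[[220+165*.3,150+147*.3]],.080)[0])):
    print(nm,R.T@(X[:2]-o))
```

```text
side rear [-0.0004 -0.097 ]
top rear [-0.0015 -0.1034]
top front topedge [0.0012 0.0449]
```

Call:
send_rows:
  motion:
    - {"dp": [0,0,-0.02],"rot": [0,0.004,0],"grip": 0.0}
    - {"dp": [0,0,-0.02],"rot": [0,0,0],"grip": 0.0}
    - {"dp": [0,0,-0.012],"rot": [0,0,0],"grip": 0.0}
    - {"dp": [0,0,-0.008],"rot": [0,0,0],"grip": 0.0}
    - {"dp": [0,0,0],"rot": [0,0,0],"grip": 0.0}

```text
clock: 12.92
tcp_pos: [0.5769, -0.0776, 0.0708]
orientation: [-3.111, 0.407, 0.002]
contact_force: [-0.4, -0.6, 0.8]
grip_width: 0.0001
```

```bash
python3 st.py
```

```text
t 12.93 p [ 0.5769 -0.0776  0.0708] jaw deg -14.91633342220847 z [-0.0008  0.0042 -1.    ] F [-0.385  -0.5996  0.7683] M [ 0.0132 -0.0223  0.006 ] w 5.5567238496020884e-05
[ 0.2941  0.5485 -0.3455  1.888   0.256   0.7491 -0.4538]
sensor xy [-0.002  -0.1269] F along [-0.2095 -0.6811]
```

Call:
send_rows:
  motion:
    - {"dp": [0.002,0.003,-0.003],"rot": [-0.004,0,-0.01],"grip": 0.0}
    - {"dp": [0.0011,0.0039,0],"rot": [0,0,0],"grip": 0.0}
    - {"dp": [0.0008,0.0029,0],"rot": [0,0,0],"grip": 0.0}
    - {"dp": [0.0008,0.0029,0],"rot": [0,0,0],"grip": 0.0}
    - {"dp": [0.0008,0.0029,0],"rot": [0,0,0],"grip": 0.0}

```text
clock: 13.55
tcp_pos: [0.5834, -0.0631, 0.0691]
orientation: [3.11, -0.426, 0.002]
contact_force: [-1.2, -5.0, 1.1]
grip_width: 0.0002
```

```bash
python3 st.py
```

```text
t 13.55 p [ 0.5834 -0.0631  0.0691] jaw deg -15.614990519047094 z [ 0.0008 -0.0028 -1.    ] F [-1.1892 -5.0408  1.0611] M [-0.9812  0.3187 -0.0351] w 0.00016087470244233315
[ 0.2578  0.555  -0.3373  1.8799  0.2631  0.7491 -0.499 ]
sensor xy [ 0.0004 -0.1111] F along [ 0.21   -5.1749]
```

Call:
send_rows:
  motion:
    - {"dp": [0.0011,0.0039,0],"rot": [0,0,0],"grip": 0}
    - {"dp": [0.0011,0.0039,0],"rot": [0,0,0],"grip": 0}
    - {"dp": [0.0011,0.0039,0],"rot": [0,0,0],"grip": 0}
    - {"dp": [0.0011,0.0039,0],"rot": [0,0,0],"grip": 0}
    - {"dp": [0.0011,0.0039,0],"rot": [0,0,0],"grip": 0}
    - {"dp": [0.0011,0.0039,0],"rot": [0,0,0],"grip": 0}
    - {"dp": [0.0011,0.0039,0],"rot": [0,0,0],"grip": 0}
    - {"dp": [0.0011,0.0039,0],"rot": [0,0,0],"grip": 0}

```text
clock: 14.55
tcp_pos: [0.5855, -0.0549, 0.0694]
orientation: [3.078, -0.452, -0.015]
contact_force: [-2.1, -7.4, 2.3]
grip_width: 0.0
```

```bash
python3 st.py
```

```text
t 14.55 p [ 0.5855 -0.0549  0.0694] jaw deg -16.696696118565146 z [-0.0139 -0.0292 -0.9995] F [-2.0688 -7.3964  2.3494] M [-1.31    0.4956  0.022 ] w 3.895949649601366e-05
[ 0.2124  0.5589 -0.3167  1.8682  0.28    0.7729 -0.5559]
sensor xy [ 0.0001 -0.1026] F along [-0.0038 -7.6803]
```

Call:
send_rows:
  motion:
    - {"dp": [0.0013,0.0048,0],"rot": [0.018,-0.009,0.01],"grip": 0}
    - {"dp": [0.0016,0.0058,0],"rot": [0.014,-0.007,0.008],"grip": 0}
    - {"dp": [0.0016,0.0058,0],"rot": [0.004,-0.002,0.003],"grip": 0}
    - {"dp": [0.0016,0.0058,0],"rot": [0.004,-0.002,0.003],"grip": 0}
    - {"dp": [0.0016,0.0058,0],"rot": [0.004,-0.002,0.003],"grip": 0}
    - {"dp": [0.0016,0.0058,0],"rot": [0.004,-0.002,0.003],"grip": 0}

```text
clock: 15.3
tcp_pos: [0.5947, -0.0223, 0.0691]
orientation: [-3.096, 0.409, -0.012]
contact_force: [-0.3, -4.8, -1.3]
grip_width: 0.0003
```

```bash
python3 st.py
```

```text
t 15.3 p [ 0.5947 -0.0223  0.0691] jaw deg -15.06733519066654 z [ 0.0102  0.0179 -0.9998] F [-0.3434 -4.8002 -1.3078] M [-0.851  -0.0095 -0.1189] w 0.0002900316521545282
[ 0.2112  0.5647 -0.3538  1.8654  0.2519  0.7439 -0.5392]
sensor xy [ 0.0003 -0.0688] F along [ 0.96   -4.7157]
```

Call:
send_rows:
  motion:
    - {"dp": [0.0015,0.0055,0],"rot": [-0.009,0.005,-0.004],"grip": 0}
    - {"dp": [0.0015,0.0055,0],"rot": [-0.004,0.002,-0.002],"grip": 0}
    - {"dp": [0.0015,0.0055,0],"rot": [0.002,-0.001,0.001],"grip": 0}
    - {"dp": [0.0015,0.0055,0],"rot": [0.002,-0.001,0.001],"grip": 0}
    - {"dp": [0.0015,0.0055,0],"rot": [0.002,-0.001,0.001],"grip": 0}

```text
clock: 15.92
tcp_pos: [0.603, 0.0074, 0.0692]
orientation: [-3.103, 0.414, -0.008]
contact_force: [-0.3, -4.4, -0.2]
grip_width: 0.0001
```

```bash
python3 st.py
```

```text
t 15.93 p [0.603  0.0074 0.0692] jaw deg -15.215305084242337 z [ 0.0063  0.0101 -0.9999] F [-0.2504 -4.4139 -0.2351] M [-0.9378  0.0184 -0.0053] w 8.45908824327956e-05
[ 0.1518  0.5753 -0.3482  1.8439  0.2596  0.7594 -0.5982]
sensor xy [ 0.0003 -0.038 ] F along [ 0.9457 -4.3187]
```

Call:
send_rows:
  motion:
    - {"dp": [0.0013,0.0048,0],"rot": [-0.002,0.001,-0.001],"grip": 0}
    - {"dp": [0.001,0.0038,0],"rot": [-0.002,0.001,-0.001],"grip": 0}

```text
clock: 16.18
tcp_pos: [0.6055, 0.0164, 0.0692]
orientation: [-3.107, 0.419, -0.006]
contact_force: [0.0, -5.4, 0.1]
grip_width: -0.0003
```

```bash
python3 st.py
```

```text
t 16.18 p [0.6055 0.0164 0.0692] jaw deg -15.350974069503767 z [ 0.0043  0.0058 -1.    ] F [ 0.0346 -5.3721  0.123 ] M [-0.9627 -0.0556 -0.0583] w -0.00034450722360418077
[ 0.132   0.5791 -0.3451  1.836   0.2629  0.7662 -0.6187]
sensor xy [ 0.0003 -0.0286] F along [ 1.4778 -5.165 ]
```

Call:
send_rows:
  motion:
    - {"dp": [0.0008,0.0029,0],"rot": [0,0,0],"grip": 0}
    - {"dp": [0.0007,0.0025,0],"rot": [0,0,0],"grip": 0}

```text
clock: 16.42
tcp_pos: [0.6071, 0.0221, 0.0692]
orientation: [-3.107, 0.419, -0.005]
contact_force: [-0.1, -4.8, -0.6]
grip_width: 0.0001
```

```bash
python3 st.py
```

```text
t 16.43 p [0.6071 0.0221 0.0692] jaw deg -15.349380389180823 z [ 0.0042  0.0055 -1.    ] F [-0.0738 -4.8357 -0.638 ] M [-1.022  -0.0093 -0.0661] w 0.0001134882179050923
[ 0.1221  0.5815 -0.3448  1.8316  0.2635  0.7685 -0.6279]
sensor xy [ 0.0003 -0.0227] F along [ 1.2291 -4.6775]
```

Call:
send_rows:
  motion:
    - {"dp": [0.0005,0.0018,0],"rot": [0,0,0],"grip": 0}

```text
clock: 16.55
tcp_pos: [0.6076, 0.024, 0.0692]
orientation: [-3.108, 0.419, -0.005]
contact_force: [0.3, -5.5, -0.4]
grip_width: -0.0003
```

```bash
python3 st.py
```

```text
t 16.55 p [0.6076 0.024  0.0692] jaw deg -15.351602792541453 z [ 0.0042  0.0054 -1.    ] F [ 0.34   -5.5168 -0.3953] M [-0.95   -0.049   0.0095] w -0.0003481588064920506
[ 0.1189  0.5822 -0.3447  1.8301  0.2637  0.7692 -0.631 ]
sensor xy [ 0.0003 -0.0207] F along [ 1.8109 -5.2222]
```

Call:
send_rows:
  motion:
    - {"dp": [0.0005,0.0018,0],"rot": [0,0,0],"grip": 0}

```text
clock: 16.68
tcp_pos: [0.6081, 0.0254, 0.0692]
orientation: [-3.108, 0.419, -0.005]
contact_force: [-0.5, -7.7, 0.8]
grip_width: 0.0001
```

```bash
python3 st.py
```

```text
t 16.68 p [0.6081 0.0254 0.0692] jaw deg -15.371268267469912 z [ 0.0039  0.0048 -1.    ] F [-0.4503 -7.7323  0.7989] M [-1.6802  0.0271  0.0042] w 0.00014547316249417978
[ 0.116   0.583  -0.3443  1.8287  0.2642  0.7703 -0.634 ]
sensor xy [ 0.0003 -0.0193] F along [ 1.6454 -7.5686]
```

Force is rising, so the core may be touching the stop. One or two more small steps should tell.

Call:
send_rows:
  motion:
    - {"dp": [0.0004,0.0014,0],"rot": [0,0,0],"grip": 0}

```text
clock: 16.8
tcp_pos: [0.6081, 0.0254, 0.0691]
orientation: [-3.11, 0.421, -0.004]
contact_force: [-1.0, -8.2, 2.4]
grip_width: 0.0005
```

```bash
python3 st.py
```

```text
t 16.8 p [0.6081 0.0254 0.0691] jaw deg -15.421791775393547 z [ 0.0028  0.0029 -1.    ] F [-0.9573 -8.2275  2.4431] M [-1.8023  0.3176 -0.015 ] w 0.0005455444695809359
[ 0.114   0.5834 -0.3429  1.8278  0.2652  0.7721 -0.6364]
sensor xy [ 0.0003 -0.0193] F along [ 1.2902 -8.1819]
```

Call:
send_rows:
  motion:
    - {"dp": [0.0004,0.0014,0],"rot": [0,0,0],"grip": 0}

```text
clock: 16.92
tcp_pos: [0.6081, 0.0253, 0.0691]
orientation: [-3.112, 0.423, -0.002]
contact_force: [-1.0, -7.4, 2.5]
grip_width: 0.0003
```

```bash
python3 st.py;python3 -c "
from h import *
f=grab('top');s=grab('side')
o=np.hstack([cv2.resize(f['img'][150:270,220:340],(400,400),interpolation=2),cv2.resize(s['img'][150:270,295:415],(400,400),interpolation=2)])
cv2.imwrite('pics/c7.png',cv2.convertScaleAbs((255*(o/255.)**.6))[...,::-1])"
```

```text
t 16.93 p [0.6081 0.0253 0.0691] jaw deg -15.482801086302935 z [ 0.0017  0.0012 -1.    ] F [-0.9991 -7.3838  2.5215] M [-1.5113  0.2244  0.0152] w 0.00028017342353720085
[ 0.1121  0.5837 -0.3416  1.8269  0.2661  0.7739 -0.6387]
sensor xy [ 0.0004 -0.0193] F along [ 1.0231 -7.3805]
```

View pics/c7.png

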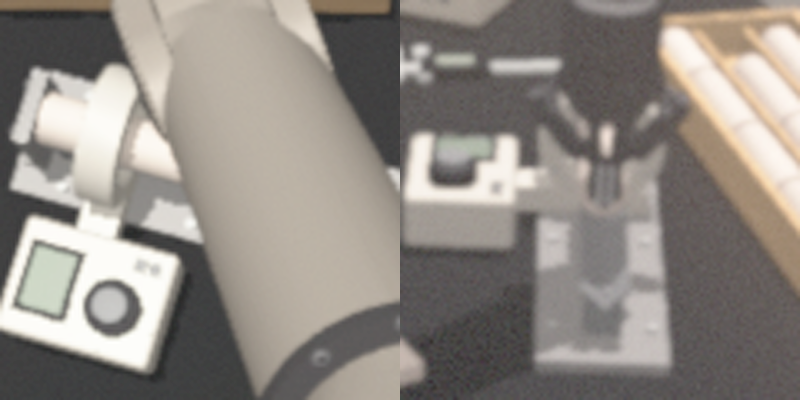

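Call:
send_rows:
  motion:
    - {"dp": [0.0007,0.0026,0],"rot": [0,0,0],"grip": 0}

```text
clock: 17.15
tcp_pos: [0.6081, 0.0253, 0.0691]
orientation: [3.111, -0.426, 0.0]
contact_force: [-2.8, -10.4, 3.9]
grip_width: 0.0002
```

```bash
python3 st.py
```

```text
t 17.15 p [0.6081 0.0253 0.0691] jaw deg -15.583920754882563 z [-0.0002 -0.002  -1.    ] F [ -2.7849 -10.4101   3.9109] M [-2.2766  0.5388 -0.0087] w 0.0001508120209896857
[ 0.1087  0.5843 -0.3394  1.8255  0.2678  0.7772 -0.6429]
sensor xy [ 0.0003 -0.0193] F along [  0.1168 -10.7756]
```

The core didn't move under 10.8 N, so it is against the stop. I'll back off, rise, and go over the key.

Call:
send_rows:
  motion:
    - {"dp": [-0.003,-0.01,0],"rot": [0,0,0],"grip": 0}
    - {"dp": [-0.004,-0.015,0],"rot": [0,0,0],"grip": 0}
    - {"dp": [0,0,0.03],"rot": [0,0,0],"grip": 0}
    - {"dp": [0,0,0.04],"rot": [0,0,0],"grip": 0}
    - {"dp": [-0.015,0.02,0.02],"rot": [0,0,0],"grip": 0}
    - {"dp": [-0.02,0.025,0],"rot": [0,0,0],"grip": 0}
    - {"dp": [-0.02,0.03,0],"rot": [0,0,0],"grip": 0}
    - {"dp": [-0.02,0.03,0],"rot": [0,0,0],"grip": 0}
    - {"dp": [-0.015,0.02,0],"rot": [0,0,0],"grip": 0}
    - {"dp": [0,0,0],"rot": [0,0,0],"grip": 0}

```text
clock: 18.4
tcp_pos: [0.5067, 0.1305, 0.163]
orientation: [-3.103, 0.421, -0.004]
contact_force: [-0.1, -1.3, 1.2]
grip_width: -0.0002
```

```bash
python3 st.py
```

```text
t 18.4 p [0.5067 0.1305 0.163 ] jaw deg -15.443813407434437 z [ 0.004   0.0094 -0.9999] F [-0.1373 -1.3171  1.1817] M [-0.0158 -0.0316  0.0682] w -0.0002410650777465295
[ 0.0037  0.3427 -0.4464  1.9641  0.1823  0.8669 -0.807 ]
sensor xy [-0.1256  0.0547] F along [ 0.2219 -1.3055]
```

Call:
send_rows:
  motion:
    - {"dp": [0.0033,-0.0035,-0.02],"rot": [-0.009,0.004,0],"grip": 0}
    - {"dp": [0,0,-0.025],"rot": [0,0,0],"grip": 0}
    - {"dp": [0,0,-0.02],"rot": [0,0,0],"grip": 0}
    - {"dp": [0,0,-0.006],"rot": [0,0,0],"grip": 0}
    - {"dp": [0,0,0],"rot": [0,0,0],"grip": 0}

```text
clock: 19.02
tcp_pos: [0.5126, 0.1207, 0.086]
orientation: [3.109, -0.433, -0.002]
contact_force: [-0.1, 0.0, 0.0]
grip_width: 0.0003
```

```bash
python3 st.py;python3 -c "
from h import *
f=grab('top');s=grab('side')
o=np.hstack([cv2.resize(f['img'][150:270,200:320],(400,400),interpolation=2),cv2.resize(s['img'][150:270,275:395],(400,400),interpolation=2)])
cv2.imwrite('pics/c8.png',cv2.convertScaleAbs((255*(o/255.)**.6))[...,::-1])"
```

```text
t 19.02 p [0.5126 0.1207 0.086 ] jaw deg -15.847675668728696 z [-0.0013 -0.0021 -1.    ] F [-0.1241  0.0126  0.0083] M [-0.0161  0.0081 -0.0428] w 0.0003091463213316697
[-0.0279  0.4597 -0.4001  2.0078  0.2656  0.7258 -0.8678]
sensor xy [-0.1173  0.0469] F along [-0.1229 -0.0212]
```

View pics/c8.png

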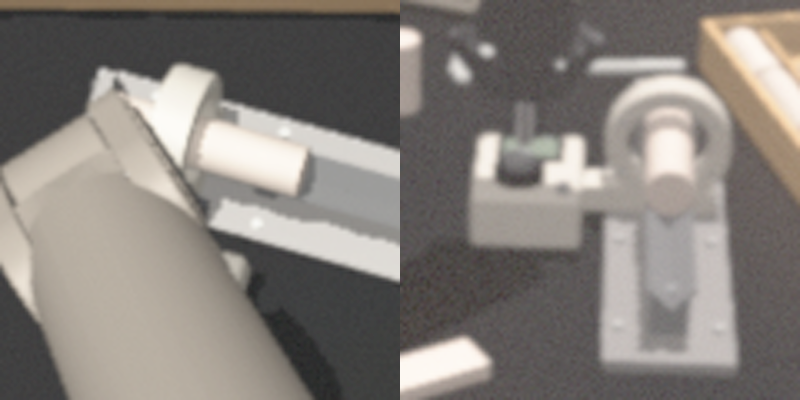

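The core sits through the loop, and the fingertips are just above the key at about crop (525,145). I'll correct by a few mm and press.

Call:
send_rows:
  motion:
    - {"dp": [-0.0025,0.0063,-0.002],"rot": [0,0,0.004],"grip": 0}
    - {"dp": [0,0.0005,-0.004],"rot": [0,0,0],"grip": 0}
    - {"dp": [0,0,-0.003],"rot": [0,0,0],"grip": 0}
    - {"dp": [0,0,0],"rot": [0,0,0],"grip": 0}

```text
clock: 19.62
tcp_pos: [0.5113, 0.129, 0.0789]
orientation: [3.112, -0.425, 0.005]
contact_force: [-0.3, 0.4, -0.1]
grip_width: -0.0002
```

```bash
python3 st.py
```

```text
t 19.62 p [0.5113 0.129  0.0789] jaw deg -15.557545333065592 z [ 0.0032 -0.0009 -1.    ] F [-0.318   0.3793 -0.1364] M [-0.0413  0.0045  0.0155] w -0.0002082193665814182
[-0.0465  0.4699 -0.3972  2.0135  0.2765  0.7065 -0.8881]
sensor xy [-0.1207  0.0545] F along [-0.4083  0.2798]
```

Call:
send_rows:
  motion:
    - {"dp": [-0.001,-0.002,-0.004],"rot": [0,0.003,0],"grip": 0}
    - {"dp": [0,0,-0.004],"rot": [0,0,0],"grip": 0}
    - {"dp": [0,0,-0.004],"rot": [0,0,0],"grip": 0}

```text
clock: 20.0
tcp_pos: [0.5105, 0.1266, 0.0667]
orientation: [3.112, -0.426, 0.001]
contact_force: [-1.2, 0.4, 4.3]
grip_width: 0.0001
```

```bash
python3 st.py
```

```text
t 20.0 p [0.5105 0.1266 0.0667] jaw deg -15.581719994129763 z [ 0.0006 -0.0011 -1.    ] F [-1.1756  0.3581  4.3468] M [0.0703 0.2955 0.0046] w 6.840881415820552e-05
[-0.0493  0.4883 -0.3894  2.0212  0.2877  0.684  -0.8945]
sensor xy [-0.1209  0.052 ] F along [-1.2286  0.0289]
```

Spring force is 4.3 N at about 5.3 mm of travel. A little more to bottom out the key.

Call:
send_rows:
  motion:
    - {"dp": [0,0,-0.0013],"rot": [0,0,0],"grip": 0}
    - {"dp": [0,0,-0.001],"rot": [0,0,0],"grip": 0}

```text
clock: 20.25
tcp_pos: [0.5106, 0.1266, 0.0659]
orientation: [3.11, -0.426, 0.001]
contact_force: [-4.9, -1.8, 18.1]
grip_width: 0.0005
```

```bash
python3 st.py
```

```text
t 20.25 p [0.5106 0.1266 0.0659] jaw deg -15.599288263045475 z [ 0.0005 -0.0023 -1.    ] F [-4.8841 -1.752  18.0695] M [-0.4699  1.3134  0.0376] w 0.0005199594754184251
[-0.0511  0.4897 -0.3882  2.0211  0.2896  0.6833 -0.8968]
sensor xy [-0.1208  0.052 ] F along [-4.2332 -3.0008]
```

The key is fully down: z is 0.0659 and force jumped to 18 N. I'll rise well clear and look.

Call:
send_rows:
  motion:
    - {"dp": [0,0,0.01],"rot": [0,0,0],"grip": 0}
    - {"dp": [0,0,0.03],"rot": [0,0,0],"grip": 0}
    - {"dp": [0,0,0.04],"rot": [0,0,0],"grip": 0}
    - {"dp": [0,0,0.04],"rot": [0,0,0],"grip": 0}
    - {"dp": [-0.02,0.04,0.01],"rot": [0,0,0],"grip": 0}
    - {"dp": [-0.02,0.05,0],"rot": [0,0,0],"grip": 0}
    - {"dp": [-0.02,0.05,0],"rot": [0,0,0],"grip": 0}
    - {"dp": [-0.02,0.05,0],"rot": [0,0,0],"grip": 0}
    - {"dp": [0,0,0],"rot": [0,0,0],"grip": 0}

```text
clock: 21.38
tcp_pos: [0.428, 0.3217, 0.2011]
orientation: [-3.11, 0.431, -0.005]
contact_force: [0.8, -0.1, 0.4]
grip_width: -0.0003
```

```bash
python3 st.py;python3 -c "
from h import *
f=grab('top');s=grab('side')
o=np.hstack([cv2.resize(f['img'][150:270,220:340],(400,400),interpolation=2),cv2.resize(s['img'][130:290,290:450],(400,400),interpolation=2)])
cv2.imwrite('pics/c9.png',cv2.convertScaleAbs((255*(o/255.)**.6))[...,::-1])"
```

```text
t 21.38 p [0.428  0.3217 0.2011] jaw deg -15.794507009420327 z [ 0.0031  0.0012 -1.    ] F [ 0.7847 -0.1457  0.4374] M [-0.0173 -0.0458  0.0771] w -0.0003200743603119939
[-0.3142  0.3296 -0.5424  1.8943  0.2059  0.9693 -1.2253]
sensor xy [-0.2528  0.2177] F along [0.795  0.0707]
```

View pics/c9.png

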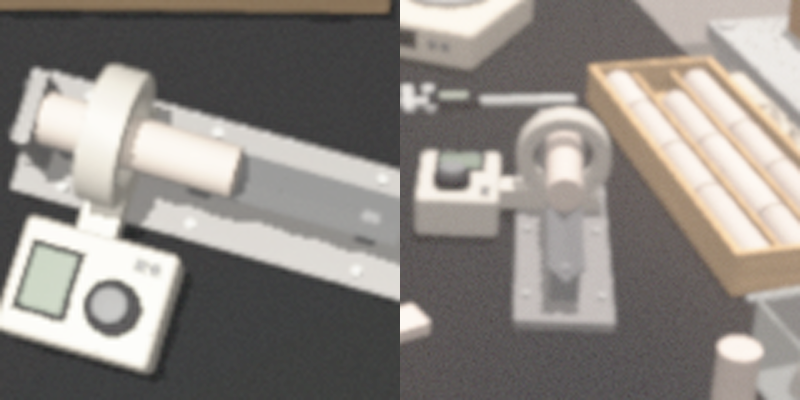

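The picture shows the core through the loop with its end at the stop's face (top crop about (37,118)), the key up, and nothing else disturbed. Handing in.

```bash
python3 -c "
from h import *
hand_in(); print(get_obs()['clock'])"
```

```text
the job is handed in; nothing more can be done
the job is handed in; nothing more can be done
```

The white core is lying in the groove, through the loop and against the end stop, and the round key was then pressed to the bottom. I handed the job in at about 21.5 s.

**Checks that passed**
- **Stop contact:** the core slid at about 5 N, then stayed put under 10.8 N. The finger position there was about 2 mm from where I expected it.
- **Key:** it bottomed out at 6 mm of travel with a peak of 18 N, and it was back up in the last picture.
- **Last picture:** it shows the core end at the stop and the sensor area undisturbed, with the gripper well clear. I saw no moved bystander in the pictures I viewed. I did not measure each of them again at the end.

**What did not go cleanly**
- **Seating force:** while lowering the core into the groove, one 3 mm downward step briefly pressed it in with about 43 N, measured at the wrist with the core held in the fingers. I backed off at once and seated it again at 7 N before releasing.
- **Early push:** at first the arm gave way under the pushing load, so the fingers tilted about 2° and the core moved only about 1 mm per step. I corrected the tilt and used larger steps, and the sideways position stayed within 1 mm.

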